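# Zero the force gauge and put a cemented acrylic leg under clamp pressure

### The arm

A 7-joint arm with a two-finger parallel gripper is mounted at the origin on the work surface. World frame = base frame: x ahead of the robot, y to its left, z up, the work surface at z = 0. Lengths are in m, angles in rad, forces in N, time in s.
With the tool pointing down it reaches from about 0.4 to 0.85 m from the base axis. Payload 4.5 kg.
Tool frame: the origin (TCP) lies midway between the tips of the shut fingers; the grasp point (between the pads) lies r.grip_point_offset behind it (r.grip_point_offset is the distance from the TCP to the grasp point, in m); z points along the fingers, y is the line along which they close (so a half turn about z gives the same grasp; the last joint's range is limited). The gripper opens to 88 mm and grips with 3 to 60 N. Pads are 18 mm wide; open, the fingers measure 123 mm over their backs; the gripper's body (75 mm by 187 mm) begins 45 mm behind the grasp point.
Start: joints at [1.204, 0.689, -0.195, 1.565, 0.157, 0.902, -0.215], TCP at [0.244, -0.575, 0.239] pointing down, gripper open.
Joint ranges: [-3.01, 3.01], [-0.46, 2.08], [-1.47, 1.51], [0.13, 2.56], [-1, 4.14], [0.04, 2.09], [-2.66, 2.66]. Speed limits (rad/s): [2.57, 2.57, 3.14, 3.14, 3.14, 3.14, 3.14].

### API

Orientations are given as a unit quaternion [x, y, z, w].
In Python, from plant import r gives the robot as it stands.
- The arm moves only by the shell command python3 -m jog 'ROWS' [FORCE]. ROWS is JSON, a list of rows, each an object of numbers: "wx", "wy", "wz": the turn, a rotation vector about the world's x, y, z as a fraction of full scale; "dx", "dy", "dz": the shift along the world's x, y, z as a fraction of full scale; "hand": the closure, from 0 (fully open) to 1 (shut). In form: [{"wx": .., "wy": .., "wz": .., "dx": .., "dy": .., "dz": .., "hand": ..}, ...]. A call has 1 to 5 rows; each row shifts and turns the commanded pose from where the row before left it; what a row does not reach is not made up. Full scale, the value 1, is 0.25 m for a shift and 2 rad for a turn. A row lasts 1/12 s, in which the tool goes at most 41.7 mm and 7.16 degrees, less where a joint would pass 70% of its speed; a pose out of reach is approached as far as the arm can. A call with a number of a shift or a turn outside -1 to 1 is refused whole. A call with a gripper value outside its range is refused whole. The fingers move at their own pace and stop on an object; FORCE is the grip in N (left out, the last holds). Time passes only in rows, so rows that do not move let the fingers close. It gives the time, the measured TCP pose, the force, the opening and the grip force at its end, in the units of the state.
- r.get_state(): the state, without advancing time (a new reading comes with each control period).
- r.snapshot(name): name is "scene" or "top"; returns the picture (420x560x3 uint8, red, green, blue); there is no depth.
- r.camera_info(name): a dict with "mtx" (3x3 intrinsics, pixels), "R" (3x3) and "t" (3): a world point X has camera coordinates R X + t. Camera axes: x right, y down, z forward; pixel columns grow to the right and rows downward; lengths in m; the calibration is good to about 2 mm. A picture is of the moment at which its call begins. camera_info takes no time and is no camera call.
- r.finish_job(): hands the job in; it is judged then, once.
Trained networks look in the newest picture that a camera, given by its name, has taken for a name from the list of things; names that differ only in an ending like _2 or _b are one class to them, and where a whole thing is asked for, a point or a joint stands for the part that bears it (a point fixed in the world has none). Each returns a list of dicts, best first, with "p" (0 to 1); they miss things now and then, are a little off and sometimes report something else, mostly with a low value. They report only what shows in the picture. A call takes as long as a camera call. They do not tell look-alikes from the thing itself.
- r.search_frame(camera, query): "bbox" ([left, top, right, bottom] in pixels, round what is visible of it).
- r.masks_of(camera, query): "region" (420x560 bool, what is visible of it) and "bbox" ([left, top, right, bottom] in pixels, round what is visible of it).
The state is a dict: "clock": time; "q": joint angles; "qd": joint speeds; "joint_torque": joint torques, N m; "tool_pos": TCP position; "eef_rot": TCP orientation; "contact_force": force on the tool from outside, world axes, zero at the start; "moment": the same for the moment, N m; "opening": opening from 0.0 (shut) to 1.0 (fully open); "finger_force": force on a finger pad.
Only numpy, scipy, OpenCV 4.12 (cv2) and the standard library are available. Lean on these libraries where they do the work, as an engineer would, in place of code of your own. Each camera call takes 0.05 s, during which the arm holds its last target. There are 200 camera calls.

### The job

A leg of one of the acrylic tiers has just been cemented to its foot plate and lies in the gluing jig, between the ratchet clamp's jaw and the force gauge. With the gauge still unloaded, turn its knurled bezel until the dial's long broad zero mark lies under the pointer; then pump the clamp's trigger against its grip, without touching jaw, bar or leg, until the jaw closes on the foot plate and the pointer stands in the thick dark arc on the dial, never letting it run past the end of the arc. Finish still holding on, gripper squeezing trigger and grip together with the pointer in the arc, and leave the bottle, lens cap and blower where they are.

Things in the scene. Friction and masses are not known exactly. Their poses are not given: they have to be found in the camera images.
- jig: Gluing jig fixed to the shelf: aluminium plate 360 x 90 mm, edge at x = -45 mm. Along its y axis (the way the jaw closes): clamp body, jaw, acrylic leg on a bed, round gauge. Grip and trigger stick out to -x. z up. Origin at shelf height under the line of thrust, which is 45 mm up. The black clamp body spans x -52 to 25, y -146 to -56 mm, 64 mm high.
- grip: Fixed black pistol grip of the clamp, lying flat along jig x from x = -120 mm to the clamp body; 22 mm thick along jig y (y -132 to -110 mm), 30 to 60 mm above the shelf; a lip 28 mm wide at its last 10 mm. Origin on its centre line 45 mm above the shelf, at jig (-45, -121) mm.
- grip_back (a point): Point on the grip's back face (the face towards jig -y), where the palm presses, at jig (-85, -132, 45) mm; free space behind it and below it.
- trigger_face (a point): Point on the front face (towards jig +y) of the grey trigger, 45 mm from its pivot, where the fingers press; moves with it. Along jig y it is 63 mm from grip_back when released, 43 mm when fully squeezed. Trigger: lever 12 mm thick, 34 to 56 mm above the shelf, pivot at jig (-40, -85) mm, tip 72 mm from the pivot.
- trigger (a joint): Trigger angle: 0 released (leaning 0.22 rad towards the jaw), 0.45 rad fully squeezed. A spring returns it when let go (2 N at trigger_face released, 3.5 N squeezed). Every newton of jaw force asks for about 0.5 N more at trigger_face. A full squeeze drives the bar about 8 mm (up to 10).
- jaw (a joint): Travel of bar and jaw, m, 0 to 0.056, growing as it closes; starts between 0.006 and 0.022. It meets the foot plate at about 0.039; from about 0.040 the gauge is loaded, 2 N per mm. The ratchet (4 mm teeth) keeps the jaw from going back when the trigger is released, but for up to a tooth of slack; drag about 2 N.
- jaw_face (a point): Centre of the jaw's flat grey face (36 mm wide, 34 mm high), which looks to jig +y.
- leg: Smoke-grey acrylic tier leg on its side, 58 mm long along its y axis (along jig y): foot plate 50 wide x 8 thick x 36 mm high at its -y end, facing the jaw; post 24 x 36 mm towards +y, ending 1 mm short of the gauge's plunger. Loose, 68 g. Origin: centre of its underside, 27 mm above the shelf.
- dial_centre (a point): On the vertical axis of the gauge's bezel, half-way up it. The bezel is a knurled dark ring 58 mm in diameter, 64 to 80 mm above the shelf, to be gripped across from above at any yaw; the gauge case under it is 54 mm across. The white dial turns with the bezel. Nothing on the jig is higher than the bezel.
- zero_mark (a point): Point on the dial's zero mark (long broad dark bar), 20 mm from dial_centre; turns with the bezel.
- bezel (a joint): Bezel and dial angle, rad, growing anticlockwise seen from above. At 0 the zero mark lies under the resting pointer (towards jig +x). Starts between 0.5 and 1.3, so it has to be turned clockwise. Friction about 0.04 N m; it stays where it is left.
- pointer (a joint): Pointer angle, rad, growing clockwise seen from above; 0 when unloaded (pointing to jig +x). 0.209 rad per newton. Ticks every newton, longer every 5; the thick dark arc on the dial runs from 6 to 14 N, that is 1.26 to 2.93 rad clockwise from the zero mark.
- cement_bottle: Bystander: white needle-nosed bottle, 32 mm diameter, 88 mm tall, standing beyond the jig. Origin at the centre of its base.
- lens_cap: Bystander: black lens cap, 77 mm diameter, 10 mm thick, lying to the right of the jig. Origin at the centre of its underside.
- blower: Bystander: black rubber dust blower, 58 mm diameter, 110 mm tall, standing to the left of the jig. Origin at the centre of its base.
Not all that is in view belongs to the job. There is more than one size of the leg; the job needs the middle-sized.

How it is judged:
By the outcome, as a careful person would: the job done as asked, in the order asked, and still so for the second after the job is handed in, while the arm keeps its last pose, push and grip.
It also fails if it takes over 72 s, if anything falls off the work surface, if the arm or the gripper's body presses on something with over 40 N, if the wrist force passes 120 N, or if a joint passes its speed limit or range.

## Working session

There is one attempt and no reset: what is moved stays moved. The work goes in short steps, Python scripts to look and compute and a shell command to move; the robot and the scene stay as the last step left them, time stands still between calls to the robot, and variables do not carry over. Pictures are saved under pics/ and viewed, at most 10 in all, crops included, and the job is handed in when it is done.

```bash
ls; mkdir -p pics; python3 - <<'E'
from plant import r
import cv2,numpy as np
for n in("scene","top"):
    im=r.snapshot(n); cv2.imwrite(f"pics/{n}0.png",im[:,:,::-1])
    c=r.camera_info(n); print(n,np.round(c["mtx"],1).tolist(),np.round(c["R"],4).tolist(),np.round(c["t"],4).tolist(), (-c["R"].T@c["t"]).round(3))
    for q in["jig","grip","trigger","jaw","leg","bezel","zero_mark","pointer","dial_centre"]:
        print(q,[(round(d["p"],2),np.round(d["bbox"]).tolist()) for d in r.search_frame(n,q)][:4])
s=r.get_state();print(s,r.grip_point_offset)
E
```

```text
pics
scene [[462.5, 0.0, 279.9], [0.0, 462.5, 211.4], [0.0, 0.0, 1.0]] [[-0.1921, 0.9814, 0.0008], [0.6867, 0.135, -0.7143], [-0.7011, -0.1367, -0.6998]] [0.118, -0.3498, 1.5039] [1.317 0.137 0.802]
jig [(0.86, [195.0, 163.0, 354.0, 271.0])]
grip [(0.62, [241.0, 165.0, 258.0, 181.0]), (0.59, [194.0, 185.0, 270.0, 224.0]), (0.25, [257.0, 177.0, 274.0, 188.0])]
trigger [(0.43, [256.0, 176.0, 272.0, 189.0])]
jaw [(0.85, [194.0, 184.0, 271.0, 220.0])]
leg [(0.81, [309.0, 270.0, 344.0, 321.0]), (0.78, [271.0, 206.0, 298.0, 230.0]), (0.76, [255.0, 276.0, 275.0, 301.0])]
bezel [(0.67, [305.0, 216.0, 331.0, 240.0])]
zero_mark [(0.67, [309.0, 218.0, 335.0, 241.0])]
pointer []
dial_centre [(0.68, [194.0, 164.0, 352.0, 269.0])]
top [[457.4, 0.0, 279.9], [0.0, 457.4, 211.5], [0.0, 0.0, 1.0]] [[-0.0205, -0.9998, 0.0072], [-0.9966, 0.0198, -0.0806], [0.0804, -0.0089, -0.9967]] [0.0021, 0.5761, 1.4041] [0.461 0.003 1.446]
jig [(0.83, [223.0, 186.0, 351.0, 260.0]), (0.66, [236.0, 189.0, 252.0, 208.0])]
grip [(0.66, [287.0, 213.0, 354.0, 232.0]), (0.52, [311.0, 241.0, 322.0, 263.0])]
trigger [(0.66, 
[... 361 characters left out ...]
q': array([ 1.20381513,  0.68909236, -0.19461302,  1.56531523,  0.15732834,
        0.902492  , -0.21514025]), 'qd': array([ 0.00087245,  0.00023753, -0.00226948,  0.00128168,  0.00140256,
        0.00110299,  0.00073281]), 'joint_torque': array([-7.46770438e-04, -5.27501571e+01, -1.26715053e+00, -1.53748190e+01,
       -5.18646254e-02, -9.01981075e-04,  5.46538695e-05]), 'tool_pos': array([ 0.24386732, -0.5754806 ,  0.23874375]), 'eef_rot': array([9.79987748e-01, 1.99057811e-01, 7.00771877e-06, 3.99623282e-05]), 'contact_force': array([ 0.78193499, -0.80009284,  0.00437011]), 'moment': array([ 0.0008479 ,  0.01841157, -0.01700944]), 'finger_force': 0.0, 'opening': 0.9989293760011593} 0.0187
```

```bash
python3 - <<'E'
import cv2,numpy as np
t=cv2.imread("pics/top0.png");s=cv2.imread("pics/scene0.png")
cv2.imwrite("pics/a.png",cv2.resize(t[165:290,205:365],(768,600),interpolation=cv2.INTER_CUBIC))
cv2.imwrite("pics/b.png",cv2.resize(s[150:330,150:390],(800,600),interpolation=cv2.INTER_CUBIC))
E
```

```text
(no output)
```

View pics/a.png

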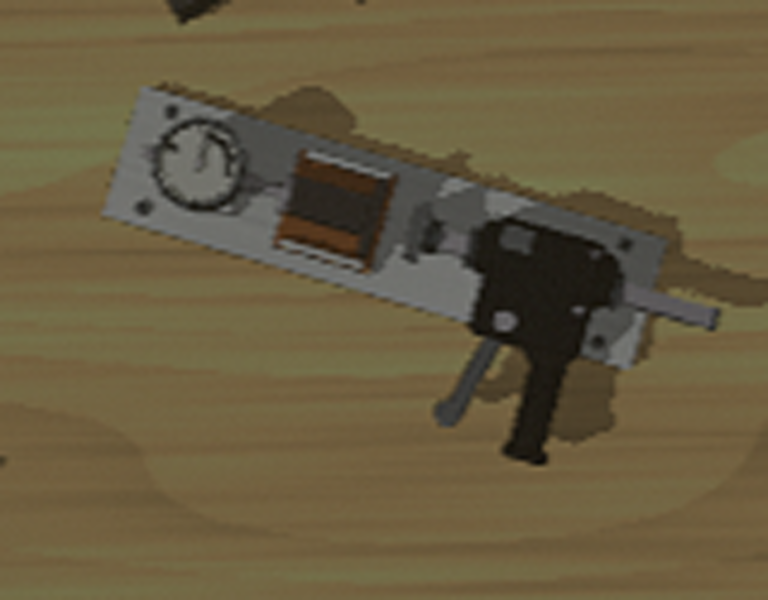

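View pics/b.png

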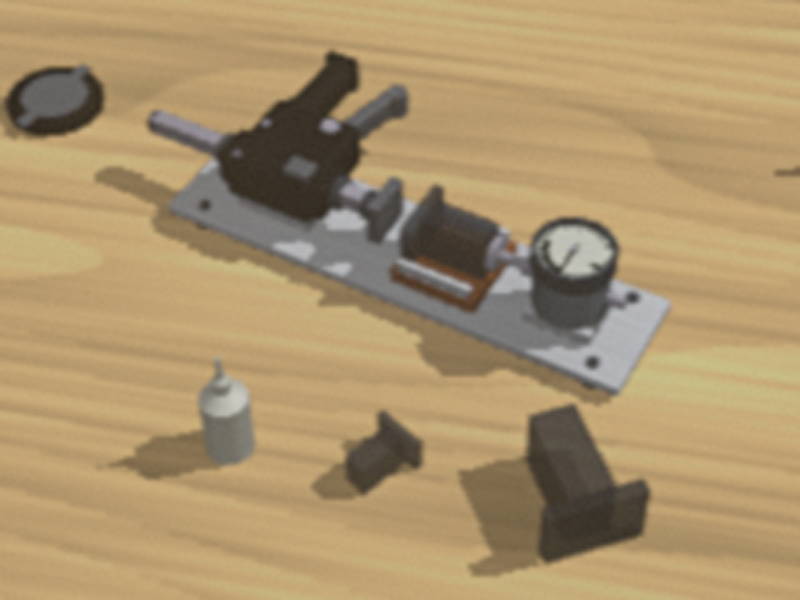

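View pics/top0.png

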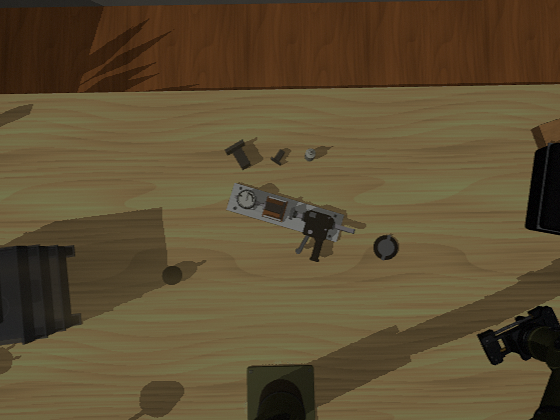

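```bash
cat > h.py <<'E'
from plant import r
import cv2,numpy as np
def ray(n,u,v,z):
    c=r.camera_info(n);d=c["R"].T@np.linalg.inv(c["mtx"])@[u,v,1];o=-c["R"].T@c["t"]
    return o+d*(z-o[2])/d[2]
def proj(n,X):
    c=r.camera_info(n);p=c["mtx"]@(c["R"]@np.asarray(X,float)+c["t"]);return p[:2]/p[2]
A=lambda x,y:(205+x/4.8,165+y/4.8)
B=lambda x,y:(150+x*.3,150+y*.3)
E
python3 - <<'E'
from h import *
f=lambda n,l,z:[print(n,p,ray(n,*(A if n=="top" else B)(*p),z).round(4)) for p in l]
f("top",[(147,88),(105,215),(665,238),(632,370)],.01)
f("scene",[(620,388),(668,303),(170,208)],.01)
f("top",[(199,165)],.08);f("scene",[(574,248)],.08)
print("grip end, trig tip, pivot");f("top",[(525,458)],.06);f("top",[(443,412)],.056);f("scene",[(342,62)],.06);f("scene",[(400,97)],.056)
E
```

```text
top (147, 88) [0.6693 0.1284 0.01  ]
top (105, 215) [0.5858 0.157  0.01  ]
top (665, 238) [ 0.5634 -0.2101  0.01  ]
top (632, 370) [ 0.4774 -0.1858  0.01  ]
scene (620, 388) [0.668  0.1355 0.01  ]
scene (668, 303) [0.587 0.16  0.01 ]
scene (170, 208) [ 0.5638 -0.2061  0.01  ]
top (199, 165) [0.61   0.0904 0.08  ]
scene (574, 248) [0.6152 0.0938 0.08  ]
grip end, trig tip, pivot
top (525, 458) [ 0.423  -0.1102  0.06  ]
top (443, 412) [ 0.4529 -0.0596  0.056 ]
scene (342, 62) [ 0.4346 -0.1055  0.06  ]
scene (400, 97) [ 0.4615 -0.0548  0.056 ]
```

```bash
cat >> h.py <<'E'
def J(p,P):
    x,y,a=p;c,s=np.cos(a),np.sin(a);P=np.atleast_2d(P)
    return np.c_[x+c*P[:,0]-s*P[:,1],y+s*P[:,0]+c*P[:,1],P[:,2]]
E
python3 - <<'E'
from h import *
from scipy.optimize import least_squares
obs=[("top",A(147,88),0),("top",A(105,215),1),("top",A(665,238),2),("top",A(632,370),3),
("scene",B(620,388),0),("scene",B(668,303),1),("scene",B(170,208),2),("top",A(199,165),4),("scene",B(574,248),4),
("top",A(525,458),5),("scene",B(342,62),5)]
def pts(v):
    yc,h,yd=v[3:6]
    return J(v[:3],[[.045,yc+.18,h],[-.045,yc+.18,h],[.045,yc-.18,h],[-.045,yc-.18,h],[0,yd,.08],[-.120,-.121,.06]])
def f(v):
    P=pts(v);o=np.r_[v[6:8],0,0].reshape(2,2)
    # pixel shift for each camera, lightly regularised (2 mm ~ 1 px)
    sh={"top":v[6:8],"scene":v[8:10]}
    return np.r_[np.concatenate([proj(n,P[i])+sh[n]-np.array(uv) for n,uv,i in obs]),v[6:10],(v[3])*0,(v[4]-.01)*200]
s=least_squares(f,[.575,-.025,-.3,0,.01,.12,0,0,0,0]);v=s.x
print(v.round(4),f(v).round(1))
np.save("fit.npy",v)
p=v[:3]
L=[]
t=np.linspace(0,2*np.pi,60)
L.append(J(p,np.c_[.029*np.cos(t),v[5]+.029*np.sin(t),0*t+.08]))
def poly(*q): L.append(J(p,list(q)+[q[0]]))
poly((-.12,-.132,.06),(-.12,-.11,.06),(-.05,-.11,.06),(-.05,-.132,.06))
poly((-.052,-.146,.064),(.025,-.146,.064),(.025,-.056,.064),(-.052,-.056,.064))
th=.22;a=np.array([-.04,-.085]);d=np.array([-np.cos(th),np.sin(th)]);n=np.array([d[1],-d[0]])*.006
e=a+d*.072;poly(*[(*q,.056) for q in(a+n,e+n,e-n,a-n)])
yc,h=v[3:5];poly((-.045,yc-.18,h),(.045,yc-.18,h),(.045,yc+.18,h),(-.045,yc+.18,h))
out=[]
for k,(n,(x0,y0),sh) in enumerate((("top",(215,175),v[6:8]),("scene",(190,160),v[8:10]))):
    w,hh,s=(145,95,5.) if n=="top" else (170,115,4.7)
    im=cv2.imread(f"pics/{n}0.png")[y0:y0+hh,x0:x0+w];im=cv2.resize(im,None,fx=s,fy=s,interpolation=cv2.INTER_CUBIC)
    for l in L:
        q=np.array([(proj(n,X)+sh-[x0,y0]+.5)*s-.5 for X in l]);cv2.polylines(im,[np.round(q).astype(int)],False,(0,255,0) if k==0 else (0,0,255),1)
    im=cv2.resize(im,(None),fx=.75,fy=.62) if 0 else cv2.resize(im,(450,300)); out.append(im)
o=np.vstack(out);cv2.imwrite("pics/ov.png",cv2.convertScaleAbs(o,alpha=1.4));print(o.shape)
# rectified dial, jig x up
D=[]
for n,sh in(("top",v[6:8]),("scene",v[8:10])):
    im=cv2.imread(f"pics/{n}0.png");g=np.linspace(.031,-.031,280);X,Y=np.meshgrid(g,g,indexing="ij") # rows: jig x up ; cols: +y left
    W=J(p,np.c_[X.ravel(),v[5]+Y.ravel(),0*X.ravel()+.078]);c=r.camera_info(n);q=(c["R"]@W.T+c["t"][:,None]).T@c["mtx"].T
    q=(q[:,:2]/q[:,2:]+sh).reshape(280,280,2).astype(np.float32);D.append(cv2.remap(im,q[...,0],q[...,1],cv2.INTER_CUBIC))
cv2.imwrite("pics/dial0.png",cv2.convertScaleAbs(np.hstack(D),alpha=1.3))
E
```

```text
[ 0.5737 -0.0279 -0.3003  0.0029  0.0127  0.126   0.6621  0.2038  0.4516
  1.0913] [-1.1 -0.4 -0.4  0.5  0.9 -0.2  0.1 -0.1 -0.5  1.2  0.8 -0.4 -1.4  0.2
 -0.  -0.1  0.1 -0.3 -0.1  0.1  0.6 -1.8  0.7  0.2  0.5  1.1  0.   0.5]
(600, 450, 3)
```

View pics/ov.png

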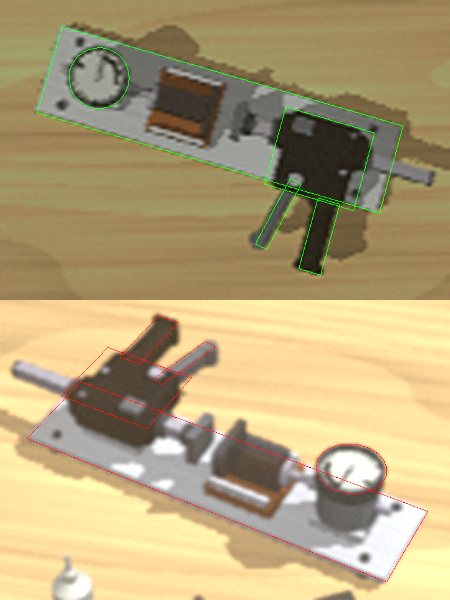

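View pics/dial0.png

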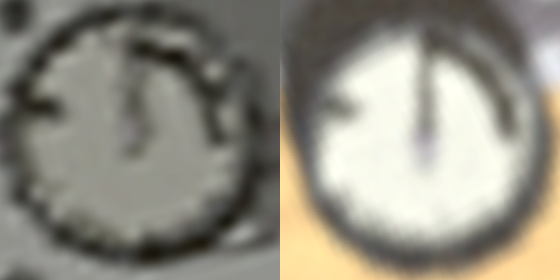

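Between jaw and gauge lies the leg on the brown bed (top px 272,210; scene 285,218), middle-sized. The look-alikes are the small leg (scene 265,289; top 280,157) and the large one (scene 326,296; top 240,152); both lie loose behind the jig and are left alone. In the dial crop the pointer is at jig +x and the zero mark is about 1.25 rad anticlockwise of it.

```bash
python3 -m jog '[{"dx":0.0736,"dy":0.1336,"wz":0.0373,"hand":0},{"dx":0.0736,"dy":0.1336,"wz":0.0373,"hand":0},{"dx":0.0736,"dy":0.1336,"wz":0.0373,"hand":0},{"dx":0.0736,"dy":0.1336,"wz":0.0373,"hand":0},{"dx":0.0736,"dy":0.1336,"wz":0.0373,"hand":0}]' 20
python3 -m jog '[{"dx":0.0736,"dy":0.1336,"wz":0.0373,"hand":0},{"dx":0.0736,"dy":0.1336,"wz":0.0373,"hand":0},{"dx":0.0736,"dy":0.1336,"wz":0.0373,"hand":0},{"dx":0.0736,"dy":0.1336,"wz":0.0373,"hand":0},{"dx":0.0736,"dy":0.1336,"wz":0.0373,"hand":0}]'
python3 -m jog '[{"dx":0.0736,"dy":0.1336,"wz":0.0373,"hand":0},{"dx":0.0736,"dy":0.1336,"wz":0.0373,"hand":0},{"dx":0.0736,"dy":0.1336,"wz":0.0373,"hand":0},{"dx":0.0736,"dy":0.1336,"wz":0.0373,"hand":0},{"dx":0.0736,"dy":0.1336,"wz":0.0373,"hand":0}]'
python3 -m jog '[{"dx":0.0736,"dy":0.1336,"wz":0.0373,"hand":0},{"dx":0.0736,"dy":0.1336,"wz":0.0373,"hand":0},{"dx":0.0736,"dy":0.1336,"wz":0.0373,"hand":0},{"dx":0.0736,"dy":0.1336,"wz":0.0373,"hand":0},{"dx":0,"hand":0}]'
python3 -c "
from plant import r;s=r.get_state();print(s)"
```

```text
{'clock': 1.0, 'q': array([ 1.20381513,  0.68909236, -0.19461302,  1.56531523,  0.15732834,
        0.902492  , -0.21514025]), 'qd': array([ 0.00087245,  0.00023753, -0.00226948,  0.00128168,  0.00140256,
        0.00110299,  0.00073281]), 'joint_torque': array([-7.46770438e-04, -5.27501571e+01, -1.26715053e+00, -1.53748190e+01,
       -5.18646254e-02, -9.01981075e-04,  5.46538695e-05]), 'tool_pos': array([ 0.24386732, -0.5754806 ,  0.23874375]), 'eef_rot': array([9.79987748e-01, 1.99057811e-01, 7.00771877e-06, 3.99623282e-05]), 'contact_force': array([ 0.78193499, -0.80009284,  0.00437011]), 'moment': array([ 0.0008479 ,  0.01841157, -0.01700944]), 'finger_force': 0.0, 'opening': 0.9989293760011593}invalid input
invalid input
invalid input
invalid input
```

```bash
python3 -m jog '[{"wx":0,"wy":0,"wz":0.0373,"dx":0.0736,"dy":0.1336,"dz":0,"hand":0},{"wx":0,"wy":0,"wz":0.0373,"dx":0.0736,"dy":0.1336,"dz":0,"hand":0},{"wx":0,"wy":0,"wz":0.0373,"dx":0.0736,"dy":0.1336,"dz":0,"hand":0},{"wx":0,"wy":0,"wz":0.0373,"dx":0.0736,"dy":0.1336,"dz":0,"hand":0},{"wx":0,"wy":0,"wz":0.0373,"dx":0.0736,"dy":0.1336,"dz":0,"hand":0}]' 20; ls -la
```

```text
clock: 1.42
tool_pos: [0.3365, -0.407, 0.2389]
eef_rot: [0.925, 0.379, 0.0, 0.0]
contact_force: [0.9, 0.2, -0.6]
opening: 1.002
finger_force: 0.0
total 20
drwxr-xr-x  3 agent agent 4096 Nov 29 18:30 .
drwxr-xr-x 23 root  root  4096 Nov 29 18:28 ..
-rw-r--r--  1 agent agent  208 Nov 29 18:30 fit.npy
-rw-r--r--  1 agent agent  478 Nov 29 18:30 h.py
drwxr-xr-x  2 agent agent 4096 Nov 29 18:30 pics
```

```bash
python3 -m jog '[{"wx":0,"wy":0,"wz":0.0373,"dx":0.0736,"dy":0.1336,"dz":0,"hand":0},{"wx":0,"wy":0,"wz":0.0373,"dx":0.0736,"dy":0.1336,"dz":0,"hand":0},{"wx":0,"wy":0,"wz":0.0373,"dx":0.0736,"dy":0.1336,"dz":0,"hand":0},{"wx":0,"wy":0,"wz":0.0373,"dx":0.0736,"dy":0.1336,"dz":0,"hand":0},{"wx":0,"wy":0,"wz":0.0373,"dx":0.0736,"dy":0.1336,"dz":0,"hand":0}]'
python3 -m jog '[{"wx":0,"wy":0,"wz":0.0373,"dx":0.0736,"dy":0.1336,"dz":0,"hand":0},{"wx":0,"wy":0,"wz":0.0373,"dx":0.0736,"dy":0.1336,"dz":0,"hand":0},{"wx":0,"wy":0,"wz":0.0373,"dx":0.0736,"dy":0.1336,"dz":0,"hand":0},{"wx":0,"wy":0,"wz":0.0373,"dx":0.0736,"dy":0.1336,"dz":0,"hand":0},{"wx":0,"wy":0,"wz":0.0373,"dx":0.0736,"dy":0.1336,"dz":0,"hand":0}]'
python3 -m jog '[{"wx":0,"wy":0,"wz":0.0373,"dx":0.0736,"dy":0.1336,"dz":0,"hand":0},{"wx":0,"wy":0,"wz":0.0373,"dx":0.0736,"dy":0.1336,"dz":0,"hand":0},{"wx":0,"wy":0,"wz":0.0373,"dx":0.0736,"dy":0.1336,"dz":0,"hand":0},{"wx":0,"wy":0,"wz":0.0373,"dx":0.0736,"dy":0.1336,"dz":0,"hand":0},{"wx":0,"wy":0,"wz":0,"dx":0,"dy":0,"dz":0,"hand":0}]'
python3 -c "
from plant import r;s=r.get_state();print(s['q'].round(2),s['tool_pos'],s['eef_rot'],s['contact_force'])"
```

```text
clock: 1.83
tool_pos: [0.4286, -0.24, 0.239]
eef_rot: [0.839, 0.544, 0.0, 0.0]
contact_force: [0.5, -0.8, -0.5]
opening: 0.999
finger_force: 0.0
clock: 2.25
tool_pos: [0.5206, -0.0728, 0.239]
eef_rot: [0.724, 0.69, 0.0, 0.0]
contact_force: [0.5, -0.5, -0.7]
opening: 1.001
finger_force: 0.0
clock: 2.67
tool_pos: [0.5961, 0.0693, 0.2394]
eef_rot: [0.61, 0.793, 0.005, -0.001]
contact_force: [-0.1, 0.8, 0.6]
opening: 1.002
finger_force: 0.0
[ 0.12  0.69 -0.54  1.64  0.42  0.92 -0.32] [0.59611862 0.06926277 0.23944377] [ 0.60960253  0.79269155  0.00488451 -0.00099704] [-0.12478148  0.82057264  0.55903462]
```

```bash
python3 -m jog '[{"wx":0,"wy":0,"wz":0.03,"dx":0.0636,"dy":0.0932,"dz":0,"hand":0},{"wx":0,"wy":0,"wz":0,"dx":0,"dy":0,"dz":-0.12,"hand":0},{"wx":0,"wy":0,"wz":0,"dx":0,"dy":0,"dz":-0.12,"hand":0},{"wx":0,"wy":0,"wz":0,"dx":0,"dy":0,"dz":-0.12,"hand":0},{"wx":0,"wy":0,"wz":0,"dx":0,"dy":0,"dz":0,"hand":0}]' 10
```

```text
clock: 3.08
tool_pos: [0.6056, 0.0807, 0.1434]
eef_rot: [0.59, 0.807, -0.004, -0.003]
contact_force: [-0.5, -1.3, 0.0]
opening: 1.0
finger_force: 0.0
```

```bash
python3 -m jog '[{"wx":0,"wy":0,"wz":0,"dx":0.0256,"dy":0.047,"dz":0,"hand":0},{"wx":0,"wy":0,"wz":0,"dx":0,"dy":0,"dz":0,"hand":0}]'
python3 -m jog '[{"wx":0,"wy":0,"wz":0,"dx":0,"dy":0,"dz":-0.08,"hand":0},{"wx":0,"wy":0,"wz":0,"dx":0,"dy":0,"dz":-0.08,"hand":0},{"wx":0,"wy":0,"wz":0,"dx":0,"dy":0,"dz":0,"hand":0}]'
```

```text
clock: 3.25
tool_pos: [0.6169, 0.0966, 0.1498]
eef_rot: [0.59, 0.807, 0.002, -0.0]
contact_force: [0.4, 1.5, 0.2]
opening: 1.0
finger_force: 0.0
clock: 3.5
tool_pos: [0.6143, 0.0931, 0.1072]
eef_rot: [0.591, 0.807, -0.002, -0.001]
contact_force: [-0.7, -1.0, -0.7]
opening: 1.005
finger_force: 0.0
```

```bash
python3 -m jog '[{"wx":0,"wy":0,"wz":0,"dx":0,"dy":0,"dz":0,"hand":0},{"wx":0,"wy":0,"wz":0,"dx":0,"dy":0,"dz":-0.08,"hand":0},{"wx":0,"wy":0,"wz":0,"dx":0,"dy":0,"dz":-0.08,"hand":0},{"wx":0,"wy":0,"wz":0,"dx":0,"dy":0,"dz":0,"hand":0},{"wx":0,"wy":0,"wz":0,"dx":0,"dy":0,"dz":0,"hand":0}]'
```

```text
clock: 3.92
tool_pos: [0.6161, 0.0941, 0.0698]
eef_rot: [0.591, 0.807, 0.0, 0.0]
contact_force: [-0.3, -0.5, 0.9]
opening: 1.003
finger_force: 0.0
```

```bash
python3 -m jog '[{"wx":0,"wy":0,"wz":0,"dx":-0.014,"dy":-0.006,"dz":-0.044,"hand":0},{"wx":0,"wy":0,"wz":0,"dx":0,"dy":0,"dz":0,"hand":0.25},{"wx":0,"wy":0,"wz":0,"dx":0,"dy":0,"dz":0,"hand":0.3},{"wx":0,"wy":0,"wz":0,"dx":0,"dy":0,"dz":0,"hand":0.3}]'
python3 -m jog '[{"wx":0,"wy":0,"wz":0,"dx":0,"dy":0,"dz":0,"hand":0.4},{"wx":0,"wy":0,"wz":0,"dx":0,"dy":0,"dz":0,"hand":0.4},{"wx":0,"wy":0,"wz":0,"dx":0,"dy":0,"dz":0,"hand":0.4}]'
```

```text
clock: 4.25
tool_pos: [0.6133, 0.093, 0.0593]
eef_rot: [0.591, 0.807, 0.001, 0.001]
contact_force: [-0.0, -0.7, 0.8]
opening: 0.797
finger_force: 0.0
clock: 4.5
tool_pos: [0.6131, 0.0929, 0.0586]
eef_rot: [0.591, 0.807, 0.001, 0.001]
contact_force: [-0.0, 0.2, 3.5]
opening: 0.659
finger_force: 10.0
```

```bash
python3 -m jog '[{"wx":0,"wy":0,"wz":-0.04,"dx":0,"dy":0,"dz":0,"hand":0.5},{"wx":0,"wy":0,"wz":-0.04,"dx":0,"dy":0,"dz":0,"hand":0.5},{"wx":0,"wy":0,"wz":-0.04,"dx":0,"dy":0,"dz":0,"hand":0.5},{"wx":0,"wy":0,"wz":-0.04,"dx":0,"dy":0,"dz":0,"hand":0.5},{"wx":0,"wy":0,"wz":-0.04,"dx":0,"dy":0,"dz":0,"hand":0.5}]'
python3 -m jog '[{"wx":0,"wy":0,"wz":-0.04,"dx":0,"dy":0,"dz":0,"hand":0.5},{"wx":0,"wy":0,"wz":-0.04,"dx":0,"dy":0,"dz":0,"hand":0.5},{"wx":0,"wy":0,"wz":-0.04,"dx":0,"dy":0,"dz":0,"hand":0.5},{"wx":0,"wy":0,"wz":-0.04,"dx":0,"dy":0,"dz":0,"hand":0.5},{"wx":0,"wy":0,"wz":-0.04,"dx":0,"dy":0,"dz":0,"hand":0.5}]'
python3 -m jog '[{"wx":0,"wy":0,"wz":-0.04,"dx":0,"dy":0,"dz":0,"hand":0.5},{"wx":0,"wy":0,"wz":-0.04,"dx":0,"dy":0,"dz":0,"hand":0.5},{"wx":0,"wy":0,"wz":-0.04,"dx":0,"dy":0,"dz":0,"hand":0.5},{"wx":0,"wy":0,"wz":-0.04,"dx":0,"dy":0,"dz":0,"hand":0.5},{"wx":0,"wy":0,"wz":0,"dx":0,"dy":0,"dz":0,"hand":0.5}]'
```

```text
clock: 4.92
tool_pos: [0.6137, 0.093, 0.0586]
eef_rot: [0.74, 0.672, 0.001, 0.001]
contact_force: [1.2, -0.6, 2.2]
opening: 0.655
finger_force: 10.0
clock: 5.33
tool_pos: [0.6142, 0.0929, 0.0586]
eef_rot: [0.859, 0.512, 0.002, 0.001]
contact_force: [3.2, -0.9, 1.3]
opening: 0.653
finger_force: 10.0
clock: 5.75
tool_pos: [0.6145, 0.0926, 0.0586]
eef_rot: [0.929, 0.369, 0.002, 0.001]
contact_force: [3.5, -1.2, 1.6]
opening: 0.657
finger_force: 10.0
```

```bash
python3 -m jog '[{"wx":0,"wy":0,"wz":-0.055,"dx":0,"dy":0,"dz":0,"hand":0.5},{"wx":0,"wy":0,"wz":0,"dx":0,"dy":0,"dz":0,"hand":0.5},{"wx":0,"wy":0,"wz":0,"dx":0,"dy":0,"dz":0,"hand":0.5}]'
python3 -m jog '[{"wx":0,"wy":0,"wz":0,"dx":0,"dy":0,"dz":0,"hand":0},{"wx":0,"wy":0,"wz":0,"dx":0,"dy":0,"dz":0,"hand":0},{"wx":0,"wy":0,"wz":0,"dx":0,"dy":0,"dz":0,"hand":0},{"wx":0,"wy":0,"wz":0,"dx":0,"dy":0,"dz":0,"hand":0}]'
python3 -m jog '[{"wx":0,"wy":0,"wz":0,"dx":0,"dy":0,"dz":0.12,"hand":0},{"wx":0,"wy":0,"wz":0,"dx":0,"dy":0,"dz":0.12,"hand":0},{"wx":0,"wy":0,"wz":0,"dx":-0.1,"dy":0,"dz":0.12,"hand":0},{"wx":0,"wy":0,"wz":0,"dx":-0.16,"dy":0,"dz":0.0,"hand":0},{"wx":0,"wy":0,"wz":0,"dx":-0.16,"dy":0,"dz":0,"hand":0}]'
python3 -m jog '[{"wx":0,"wy":0,"wz":0,"dx":0,"dy":-0.16,"dz":0,"hand":0},{"wx":0,"wy":0,"wz":0,"dx":0,"dy":-0.16,"dz":0,"hand":0}]'
cat >> h.py <<'E'
v=np.load("fit.npy")
def dial(n,im,N=280,R=.031,dx=0,dy=0):
    g=np.linspace(R,-R,N);X,Y=np.meshgrid(g,g,indexing="ij");W=J(v[:3],np.c_[X.ravel()+dx,v[5]+Y.ravel()+dy,0*X.ravel()+.078])
    c=r.camera_info(n);q=(c["R"]@W.T+c["t"][:,None]).T@c["mtx"].T;sh=v[6:8] if n=="top" else v[8:10]
    q=(q[:,:2]/q[:,2:]+sh).reshape(N,N,2).astype(np.float32);return cv2.remap(im,q[...,0],q[...,1],cv2.INTER_CUBIC)
E
python3 - <<'E'
from h import *
D=[]
for n in("top","scene"):
    im=np.mean([r.snapshot(n)[:,:,::-1].astype(np.float32) for _ in range(3)],0)
    cv2.imwrite(f"pics/{n}1.png",im);D.append(dial(n,im,370))
cv2.imwrite("pics/dial1.png",np.clip(np.hstack(D)*1.3,0,255))
E
```

```text
clock: 6.0
tool_pos: [0.6146, 0.0925, 0.0586]
eef_rot: [0.947, 0.32, 0.002, 0.001]
contact_force: [4.6, -1.3, 2.7]
opening: 0.653
finger_force: 10.0
clock: 6.33
tool_pos: [0.6109, 0.0929, 0.0572]
eef_rot: [0.948, 0.319, -0.001, -0.0]
contact_force: [-0.8, -0.9, -0.3]
opening: 0.931
finger_force: 0.0
clock: 6.75
tool_pos: [0.5075, 0.0931, 0.1493]
eef_rot: [0.948, 0.318, 0.002, -0.0]
contact_force: [-1.2, 0.3, -0.5]
opening: 0.998
finger_force: 0.0
clock: 6.92
tool_pos: [0.5038, 0.0161, 0.1479]
eef_rot: [0.946, 0.324, -0.001, -0.001]
contact_force: [1.8, -1.5, -0.3]
opening: 0.999
finger_force: 0.0[ WARN:0@6.846] global loadsave.cpp:1063 imwrite_ Unsupported depth image for selected encoder is fallbacked to CV_8U.
```

View pics/dial1.png

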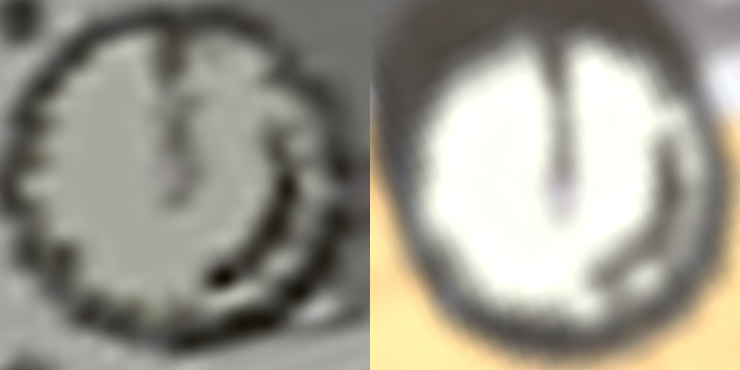

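```bash
cat > m.py <<'E'
from h import *
def measure(n,im,show=True):
    N=400;R=.031;s=2*R/(N-1)
    g=cv2.cvtColor(np.clip(im,0,255).astype(np.uint8),cv2.COLOR_BGR2GRAY).astype(np.float32)
    d=dial(n,g,N,R)
    # centre from the dial's bright/dark edge seen along rays from the nominal centre, robust circle fit
    c=np.array([N/2,N/2]);
    for _ in range(4):
        t=np.linspace(0,2*np.pi,120,endpoint=False);rr=np.arange(60,200)
        P=cv2.remap(d,(c[0]+np.outer(np.cos(t),rr)).astype(np.float32),(c[1]+np.outer(np.sin(t),rr)).astype(np.float32),cv2.INTER_LINEAR)
        P=cv2.GaussianBlur(P,(9,1),0);k=rr[60+np.argmin(np.gradient(P,axis=1)[:,60:],1)]
        q=c+np.c_[np.cos(t),np.sin(t)]*k[:,None];ok=abs(k-np.median(k))<12
        A_=np.c_[2*q[ok],np.ones(ok.sum())];x=np.linalg.lstsq(A_,(q[ok]**2).sum(1),rcond=None)[0];c=x[:2]
    rad=np.sqrt(x[2]+c@c)*s*1e3
    a=np.linspace(-np.pi,np.pi,721) # clockwise from jig +x
    rm=np.arange(1,27,.25)/1e3/s
    P=cv2.remap(d,(c[0]+np.outer(np.sin(a),rm)).astype(np.float32),(c[1]-np.outer(np.cos(a),rm)).astype(np.float32),cv2.INTER_LINEAR)
    w=np.median(P[:,20:70]);
    def ang(lo,hi,a0,wd):
        m=abs(a-a0)<wd;b=(rm*s*1e3>=lo)&(rm*s*1e3<hi);D=np.clip(w-P[m][:,b].mean(1),0,None);D=np.clip(D-.25*D.max(),0,None);return (D*a[m]).sum()/D.sum()
    return c,rad,P,a,rm*s*1e3,ang
if __name__=="__main__":
    for k in(0,1):
      for n in("top","scene"):
        c,rad,P,a,rm,ang=measure(n,cv2.imread(f"pics/{n}{k}.png"))
        print(k,n,c.round(1),round(rad,1),[ (lo,round(ang(lo,lo+2,0,.35),3)) for lo in range(6,24,2)], "zero@1.25",[round(ang(lo,lo+2,-1.22,.35),3) for lo in(17,19,21)])
        m=(a>0.3)&(a<3.14);b=(rm>14)&(rm<20);D=P[m][:,b].min(1);print("   arc", [int(z) for z in D[::24]], np.round(a[m][0],2))
E
python3 m.py
```

```text
0 top [191.5 193.4] 25.0 [(6, np.float64(0.001)), (8, np.float64(-0.008)), (10, np.float64(-0.022)), (12, np.float64(0.023)), (14, np.float64(0.058)), (16, np.float64(0.122)), (18, np.float64(0.136)), (20, np.float64(0.103)), (22, np.float64(0.028))] zero@1.25 [np.float64(-1.265), np.float64(-1.263), np.float64(-1.286)]
   arc [31, 17, 42, 38, 43, 51, 47, 103, 114, 113, 113, 112, 114, 109] 0.31
0 scene [203.1 201.3] 23.0 [(6, np.float64(0.077)), (8, np.float64(0.092)), (10, np.float64(0.069)), (12, np.float64(0.042)), (14, np.float64(0.043)), (16, np.float64(0.084)), (18, np.float64(0.141)), (20, np.float64(0.155)), (22, np.float64(0.094))] zero@1.25 [np.float64(-1.193), np.float64(-1.2), np.float64(-1.231)]
   arc [99, 89, 75, 85, 74, 81, 131, 174, 182, 187, 173, 175, 168, 171] 0.31
1 top [196.2 187.2] 24.5 [(6, np.float64(-0.059)), (8, np.float64(-0.077)), (10, np.float64(-0.029)), (12, np.float64(-0.004)), (14, np.float64(-0.134)), (16, np.float64(-0.114)), (18, np.float64(-0.095)), (20, np.float64(-0.071)), (22, np.float64(-0.013))] zero@1.25 [np.float64(-0.888), np.float64(-1.487), np.float64(-1.368)]
   arc [117, 127, 107, 121, 81, 58, 51, 26, 30, 31, 40, 45, 20, 110] 0.31
1 scene [210.8 198.3] 23.3 [(6, np.float64(-0.03)), (8, np.float64(-0.039)), (10, np.float64(-0.048)), (12, np.float64(-0.053)), (14, np.float64(-0.063)), (16, np.float64(-0.079)), (18, np.float64(-0.092)), (20, np.float64(-0.096)), (22, np.float64(-0.059))] zero@1.25 [np.float64(nan), np.float64(-1.48), np.float64(-1.371)]
   arc [203, 198, 189, 181, 136, 95, 78, 81, 89, 89, 104, 98, 117, 183] 0.31m.py:20: RuntimeWarning: invalid value encountered in scalar divide
  m=abs(a-a0)<wd;b=(rm*s*1e3>=lo)&(rm*s*1e3<hi);D=np.clip(w-P[m][:,b].mean(1),0,None);D=np.clip(D-.25*D.max(),0,None);return (D*a[m]).sum()/D.sum()
```

```bash
cat > m2.py <<'E'
from h import *
from scipy.optimize import minimize
N=400;s=.062/(N-1)
def load(n,k):
    g=cv2.cvtColor(cv2.imread(f"pics/{n}{k}.png"),cv2.COLOR_BGR2GRAY).astype(np.float32);return cv2.GaussianBlur(dial(n,g,N),(0,0),3)
a=np.linspace(-np.pi,np.pi,721);rr=np.arange(3,24,.25)
def polar(d,c):
    q=rr/1e3/s;return cv2.remap(d,(c[0]+np.outer(np.sin(a),q)).astype(np.float32),(c[1]-np.outer(np.cos(a),q)).astype(np.float32),cv2.INTER_LINEAR)
def cen(P,lo,hi,a0,wd):
    m=abs(a-a0)<wd;D=P[m][:,(rr>=lo)&(rr<hi)].mean(1);D=D.max()-D;D=np.clip(D-.4*D.max(),0,None);return (D*a[m]).sum()/D.sum()
if __name__=="__main__":
  for n in("top","scene"):
    d0,d1=load(n,0),load(n,1)
    b=(rr>13)&(rr<21)
    def cost(x):
        P0,P1=polar(d0,x[:2]),polar(d1,x[:2]);i=np.arange(721)
        Q=np.stack([np.interp(a-x[2]/10,a,P0[:,j],period=2*np.pi) for j in np.where(b)[0]],1)
        m=(abs(a)>.3)&(abs(a-x[2]/10)>.3)
        u,w=Q[m].ravel(),P1[m][:,b].ravel();return -np.corrcoef(u,w)[0,1]
    best=min((minimize(cost,[cx,cy,12.3],method="Nelder-Mead",options=dict(initial_simplex=[[cx,cy,12.3],[cx+6,cy,12.3],[cx,cy+6,12.3],[cx,cy,12.8]])) for cx,cy in((200,197),(193,190),(207,203))),key=lambda o:o.fun)
    c=best.x[:2];P0,P1=polar(d0,c),polar(d1,c)
    print(n,best.x.round(2),best.fun.round(3),"ptr0",[round(cen(P0,l,l+2,0,.5),3) for l in(5,7,9,11)],"ptr1",[round(cen(P1,l,l+2,0,.5),3) for l in(5,7,9,11)],"z0",[round(cen(P0,l,l+2,-1.25,.4),3) for l in(17,19,21)],"z1",[round(cen(P1,l,l+2,0,.4),3) for l in(15,17,19,21)])
E
python3 m2.py
```

```text
top [188.83 190.35  11.84] -0.948 ptr0 [np.float64(0.078), np.float64(0.05), np.float64(0.025), np.float64(0.051)] ptr1 [np.float64(0.077), np.float64(0.054), np.float64(0.035), np.float64(0.083)] z0 [np.float64(-1.281), np.float64(-1.284), np.float64(-1.307)] z1 [np.float64(-0.058), np.float64(-0.042), np.float64(-0.031), np.float64(-0.006)]
scene [205.86 188.03  12.18] -0.975 ptr0 [np.float64(0.081), np.float64(0.049), np.float64(0.021), np.float64(0.011)] ptr1 [np.float64(0.082), np.float64(0.047), np.float64(0.021), np.float64(0.003)] z0 [np.float64(-1.303), np.float64(-1.298), np.float64(-1.297)] z1 [np.float64(-0.047), np.float64(-0.06), np.float64(-0.066), np.float64(-0.064)]
```

```bash
python3 -m jog '[{"wx":0,"wy":0,"wz":0,"dx":0.144,"dy":0.102,"dz":0,"hand":0},{"wx":0,"wy":0,"wz":0,"dx":0.144,"dy":0.102,"dz":0,"hand":0},{"wx":0,"wy":0,"wz":0,"dx":0.144,"dy":0.103,"dz":0,"hand":0},{"wx":0,"wy":0,"wz":0,"dx":0,"dy":0,"dz":0,"hand":0},{"wx":0,"wy":0,"wz":0,"dx":0,"dy":0,"dz":0,"hand":0}]'
python3 -m jog '[{"wx":0,"wy":0,"wz":0,"dx":0,"dy":0,"dz":0,"hand":0},{"wx":0,"wy":0,"wz":0,"dx":0,"dy":0,"dz":0,"hand":0}]'
```

```text
clock: 7.63
tool_pos: [0.6103, 0.0898, 0.1473]
eef_rot: [0.947, 0.321, 0.001, -0.001]
contact_force: [-0.3, -0.1, 0.2]
opening: 1.0
finger_force: 0.0
clock: 7.8
tool_pos: [0.6076, 0.0847, 0.1473]
eef_rot: [0.948, 0.319, -0.001, 0.0]
contact_force: [0.2, -1.2, 0.7]
opening: 1.002
finger_force: 0.0
```

```bash
python3 -m jog '[{"wx":0,"wy":0,"wz":0,"dx":0.02,"dy":0.03,"dz":0,"hand":0},{"wx":0,"wy":0,"wz":0,"dx":0,"dy":0,"dz":-0.09,"hand":0},{"wx":0,"wy":0,"wz":0,"dx":0,"dy":0,"dz":-0.09,"hand":0},{"wx":0,"wy":0,"wz":0,"dx":0,"dy":0,"dz":-0.09,"hand":0},{"wx":0,"wy":0,"wz":0,"dx":0,"dy":0,"dz":0,"hand":0}]'
python3 -m jog '[{"wx":0,"wy":0,"wz":0,"dx":0,"dy":0,"dz":0,"hand":0},{"wx":0,"wy":0,"wz":0,"dx":0,"dy":0,"dz":0,"hand":0},{"wx":0,"wy":0,"wz":0,"dx":0,"dy":0,"dz":0,"hand":0}]'
```

```text
clock: 8.22
tool_pos: [0.6109, 0.092, 0.0766]
eef_rot: [0.948, 0.318, -0.004, -0.0]
contact_force: [-0.6, 0.1, 0.2]
opening: 1.0
finger_force: 0.0
clock: 8.47
tool_pos: [0.6153, 0.0928, 0.0819]
eef_rot: [0.948, 0.318, 0.001, 0.0]
contact_force: [-0.9, 0.4, 0.0]
opening: 0.998
finger_force: 0.0
```

```bash
python3 -m jog '[{"wx":0,"wy":0,"wz":0,"dx":-0.008,"dy":0,"dz":-0.09,"hand":0},{"wx":0,"wy":0,"wz":0,"dx":0,"dy":0,"dz":0,"hand":0.25},{"wx":0,"wy":0,"wz":0,"dx":0,"dy":0,"dz":0,"hand":0.25},{"wx":0,"wy":0,"wz":0,"dx":0,"dy":0,"dz":0,"hand":0.25}]'
python3 -m jog '[{"wx":0,"wy":0,"wz":0,"dx":0,"dy":0,"dz":0,"hand":0.4},{"wx":0,"wy":0,"wz":0,"dx":0,"dy":0,"dz":0,"hand":0.4},{"wx":0,"wy":0,"wz":0,"dx":0,"dy":0,"dz":0,"hand":0.5}]'
python3 -c "
from plant import r;print(r.get_state()['eef_rot'])"
python3 -m jog '[{"wx":0,"wy":0,"wz":-0.0275,"dx":0,"dy":0,"dz":0,"hand":0.5},{"wx":0,"wy":0,"wz":0,"dx":0,"dy":0,"dz":0,"hand":0.5},{"wx":0,"wy":0,"wz":0,"dx":0,"dy":0,"dz":0,"hand":0.5},{"wx":0,"wy":0,"wz":0,"dx":0,"dy":0,"dz":0,"hand":0.5}]'
python3 -c "
from plant import r;print(r.get_state()['eef_rot'])"
```

```text
clock: 8.8
tool_pos: [0.6128, 0.0927, 0.0589]
eef_rot: [0.948, 0.318, 0.001, 0.0]
contact_force: [0.0, -0.2, -0.1]
opening: 0.796
finger_force: 0.0
clock: 9.05
tool_pos: [0.6137, 0.0918, 0.0588]
eef_rot: [0.948, 0.318, 0.001, 0.001]
contact_force: [1.6, -3.1, 3.1]
opening: 0.651
finger_force: 10.0
[9.48054636e-01 3.18103416e-01 1.39900745e-03 8.16189170e-04]
clock: 9.38
tool_pos: [0.6137, 0.0917, 0.0588]
eef_rot: [0.956, 0.292, 0.001, 0.001]
contact_force: [2.5, -1.9, 5.4]
opening: 0.654
finger_force: 10.0
[9.56266368e-01 2.92492930e-01 1.36686088e-03 8.07302470e-04]
```

```bash
python3 -m jog '[{"wx":0,"wy":0,"wz":0,"dx":0,"dy":0,"dz":0,"hand":0},{"wx":0,"wy":0,"wz":0,"dx":0,"dy":0,"dz":0,"hand":0},{"wx":0,"wy":0,"wz":0,"dx":0,"dy":0,"dz":0,"hand":0},{"wx":0,"wy":0,"wz":0,"dx":0,"dy":0,"dz":0,"hand":0}]'
python3 -m jog '[{"wx":0,"wy":0,"wz":0,"dx":0,"dy":0,"dz":0.13,"hand":0},{"wx":0,"wy":0,"wz":0,"dx":0,"dy":0,"dz":0.13,"hand":0},{"wx":0,"wy":0,"wz":0,"dx":0,"dy":0,"dz":0.13,"hand":0},{"wx":0,"wy":0,"wz":-0.05,"dx":-0.09,"dy":-0.117,"dz":0,"hand":0},{"wx":0,"wy":0,"wz":-0.05,"dx":-0.09,"dy":-0.117,"dz":0,"hand":0}]'
python3 -m jog '[{"wx":0,"wy":0,"wz":-0.05,"dx":-0.09,"dy":-0.117,"dz":0,"hand":0},{"wx":0,"wy":0,"wz":-0.05,"dx":-0.09,"dy":-0.117,"dz":0,"hand":0},{"wx":0,"wy":0,"wz":-0.05,"dx":-0.09,"dy":-0.117,"dz":0,"hand":0},{"wx":0,"wy":0,"wz":-0.05,"dx":-0.09,"dy":-0.117,"dz":0,"hand":0},{"wx":0,"wy":0,"wz":-0.05,"dx":-0.07,"dy":-0.1,"dz":0,"hand":0}]'
python3 -m jog '[{"wx":0,"wy":0,"wz":-0.05,"dx":0,"dy":0,"dz":0,"hand":0},{"wx":0,"wy":0,"wz":-0.045,"dx":0,"dy":0,"dz":0,"hand":0},{"wx":0,"wy":0,"wz":0,"dx":0,"dy":0,"dz":0,"hand":0},{"wx":0,"wy":0,"wz":0,"dx":0,"dy":0,"dz":0,"hand":0}]'
cat > m3.py <<'E'
import sys
from m2 import *
k=sys.argv[1];C={"top":(188.8,190.4),"scene":(205.9,188)};D=[]
for n in("top","scene"):
    im=np.mean([r.snapshot(n)[:,:,::-1].astype(np.float32) for _ in range(3)],0).round().astype(np.uint8);cv2.imwrite(f"pics/{n}{k}.png",im)
    D.append(dial(n,im,370));P=polar(load(n,k),C[n])
    print(n,"ptr",[round(cen(P,l,l+2,0,.5),3) for l in(5,7,9,11)],"z",[round(cen(P,l,l+2,0,.4),3) for l in(15,17,19,21)])
cv2.imwrite(f"pics/dial{k}.png",np.clip(np.hstack(D)*1.3,0,255).astype(np.uint8))
s=r.get_state();print(s["q"].round(2),s["tool_pos"].round(4),s["eef_rot"].round(3))
E
python3 m3.py 2
```

```text
clock: 9.72
tool_pos: [0.6113, 0.0932, 0.0573]
eef_rot: [0.956, 0.293, -0.001, -0.0]
contact_force: [1.2, 0.0, 0.3]
opening: 0.93
finger_force: 0.0
clock: 10.13
tool_pos: [0.569, 0.0364, 0.1572]
eef_rot: [0.981, 0.195, 0.003, -0.001]
contact_force: [0.1, -1.2, 0.1]
opening: 0.999
finger_force: 0.0
clock: 10.55
tool_pos: [0.4571, -0.1094, 0.1552]
eef_rot: [0.998, -0.056, -0.001, 0.0]
contact_force: [0.5, -0.7, 0.6]
opening: 0.998
finger_force: 0.0
clock: 10.88
tool_pos: [0.4597, -0.1075, 0.1551]
eef_rot: [0.989, -0.146, -0.0, -0.0]
contact_force: [0.6, 0.7, -0.1]
opening: 1.005
finger_force: 0.0
top ptr [np.float64(0.074), np.float64(0.057), np.float64(0.037), np.float64(0.077)] z [np.float64(-0.044), np.float64(-0.009), np.float64(0.003), np.float64(0.01)]
scene ptr [np.float64(0.08), np.float64(0.05), np.float64(0.022), np.float64(0.007)] z [np.float64(-0.006), np.float64(-0.01), np.float64(-0.01), np.float64(-0.004)]
[ 0.09  0.64  0.07  2.11 -0.11  0.4  -1.62] [ 0.4598 -0.1076  0.1552] [ 0.989 -0.147 -0.    -0.   ]
```

```bash
python3 -m jog '[{"wx":0,"wy":0,"wz":0,"dx":0.012,"dy":0.03,"dz":0,"hand":0},{"wx":0,"wy":0,"wz":0,"dx":0,"dy":0,"dz":-0.1,"hand":0},{"wx":0,"wy":0,"wz":0,"dx":0,"dy":0,"dz":-0.1,"hand":0},{"wx":0,"wy":0,"wz":0,"dx":0,"dy":0,"dz":0,"hand":0},{"wx":0,"wy":0,"wz":0,"dx":0,"dy":0,"dz":0,"hand":0}]'
python3 -m jog '[{"wx":0,"wy":0,"wz":0,"dx":0,"dy":0,"dz":0,"hand":0},{"wx":0,"wy":0,"wz":0,"dx":0,"dy":0,"dz":0,"hand":0}]'
```

```text
clock: 11.6
tool_pos: [0.462, -0.0998, 0.1047]
eef_rot: [0.989, -0.147, -0.001, -0.0]
contact_force: [-0.2, -0.6, 1.1]
opening: 0.998
finger_force: 0.0
clock: 11.77
tool_pos: [0.4634, -0.1005, 0.1064]
eef_rot: [0.989, -0.148, 0.001, 0.0]
contact_force: [-0.2, -0.2, -0.5]
opening: 0.999
finger_force: 0.0
```

```bash
python3 - <<'E'
from h import *
for n in("top","scene"):
    im=r.snapshot(n);cv2.imwrite(f"pics/{n}3.png",im[:,:,::-1])
t=cv2.imread("pics/top3.png")[190:280,265:365];s=cv2.imread("pics/scene3.png")[130:250,180:340]
cv2.imwrite("pics/c.png",np.vstack([cv2.resize(t,(330,297),interpolation=2),cv2.resize(s,(330,248),interpolation=2)]))
E
```

```text
(no output)
```

View pics/c.png

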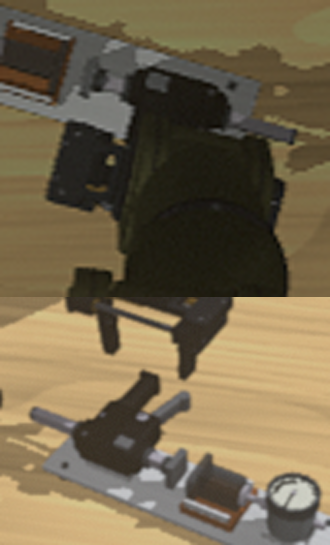

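```bash
python3 -m jog '[{"wx":0,"wy":0,"wz":0,"dx":-0.002,"dy":0,"dz":-0.1,"hand":0},{"wx":0,"wy":0,"wz":0,"dx":0,"dy":0,"dz":-0.1,"hand":0},{"wx":0,"wy":0,"wz":0,"dx":0,"dy":0,"dz":-0.1,"hand":0},{"wx":0,"wy":0,"wz":0,"dx":0,"dy":0,"dz":0,"hand":0},{"wx":0,"wy":0,"wz":0,"dx":0,"dy":0,"dz":0,"hand":0}]'
python3 -m jog '[{"wx":0,"wy":0,"wz":0,"dx":0,"dy":0,"dz":0,"hand":0},{"wx":0,"wy":0,"wz":0,"dx":0,"dy":0,"dz":0,"hand":0}]'
```

```text
clock: 12.28
tool_pos: [0.4617, -0.1004, 0.0302]
eef_rot: [0.989, -0.148, -0.001, 0.0]
contact_force: [-0.4, 0.6, -0.5]
opening: 0.996
finger_force: 0.0
clock: 12.45
tool_pos: [0.4631, -0.1007, 0.0318]
eef_rot: [0.989, -0.148, 0.001, 0.0]
contact_force: [0.6, -0.2, -0.5]
opening: 1.002
finger_force: 0.0
```

```bash
python3 -m jog '[{"wx":0,"wy":0,"wz":0,"dx":-0.009,"dy":-0.029,"dz":-0.022,"hand":0},{"wx":0,"wy":0,"wz":0,"dx":0,"dy":0,"dz":0,"hand":0},{"wx":0,"wy":0,"wz":0,"dx":0,"dy":0,"dz":0,"hand":0}]' 20
python3 -m jog '[{"wx":0,"wy":0,"wz":0,"dx":0,"dy":0,"dz":0,"hand":0.35},{"wx":0,"wy":0,"wz":0,"dx":0,"dy":0,"dz":0,"hand":0.35},{"wx":0,"wy":0,"wz":0,"dx":0,"dy":0,"dz":0,"hand":0.35},{"wx":0,"wy":0,"wz":0,"dx":0,"dy":0,"dz":0,"hand":0.35},{"wx":0,"wy":0,"wz":0,"dx":0,"dy":0,"dz":0,"hand":0.35}]'
python3 -m jog '[{"wx":0,"wy":0,"wz":0,"dx":0,"dy":0,"dz":0,"hand":0.5},{"wx":0,"wy":0,"wz":0,"dx":0,"dy":0,"dz":0,"hand":0.5},{"wx":0,"wy":0,"wz":0,"dx":0,"dy":0,"dz":0,"hand":0.5},{"wx":0,"wy":0,"wz":0,"dx":0,"dy":0,"dz":0,"hand":0.5},{"wx":0,"wy":0,"wz":0,"dx":0,"dy":0,"dz":0,"hand":0.5}]'
```

```text
clock: 12.7
tool_pos: [0.46, -0.1085, 0.0251]
eef_rot: [0.989, -0.148, 0.0, 0.0]
contact_force: [0.3, -0.0, 0.4]
opening: 1.002
finger_force: 0.0
clock: 13.12
tool_pos: [0.4591, -0.1063, 0.0246]
eef_rot: [0.989, -0.147, -0.001, -0.001]
contact_force: [-1.9, 4.3, 0.0]
opening: 0.655
finger_force: 1.9
clock: 13.53
tool_pos: [0.4584, -0.1079, 0.0246]
eef_rot: [0.989, -0.148, -0.001, 0.0]
contact_force: [-4.7, 1.4, -0.6]
opening: 0.5
finger_force: 5.1
```

```bash
cat > j.py <<'E'
import sys
from m2 import *
def look(ims=None):
    im=np.mean([r.snapshot("scene")[:,:,::-1].astype(np.float32) for _ in range(2)],0) if ims is None else ims.astype(np.float32)
    ys=np.arange(-.06,.05,.0025)
    out=np.zeros(len(ys))
    for x in(.008,.014):
        W=J(v[:3],np.c_[0*ys+x,ys,0*ys+.055]);q=np.array([proj("scene",w)+v[8:10] for w in W]).astype(np.float32)
        out+=cv2.remap(im.mean(2),q[:,0].reshape(1,-1),q[:,1].reshape(1,-1),cv2.INTER_LINEAR)[0]/2
    print("prof",dict(zip((ys*1e3).round(1)[::1].tolist(),out.astype(int).tolist())))
    g=cv2.cvtColor(im.astype(np.uint8),cv2.COLOR_BGR2GRAY).astype(np.float32)
    P=polar(cv2.GaussianBlur(dial("scene",g,N),(0,0),3),(205.9,188));b=(rr>=6)&(rr<12)
    I=P[:,b].mean(1);print("pointer cw",round(a[np.argmin(I)],3),"N",round(a[np.argmin(I)]/.209,1),"depth",(np.median(I)-I.min()).round(0))
if __name__=="__main__":
    if len(sys.argv)>1: look(cv2.imread("pics/scene0.png"))
    look();s=r.get_state();print(s["clock"],s["opening"].round(3),s["finger_force"])
E
python3 j.py 1
```

```text
prof {-60.0: 48, -57.5: 52, -55.0: 58, -52.5: 64, -50.0: 71, -47.5: 81, -45.0: 90, -42.5: 95, -40.0: 97, -37.5: 97, -35.0: 94, -32.5: 80, -30.0: 70, -27.5: 71, -25.0: 75, -22.5: 78, -20.0: 77, -17.5: 74, -15.0: 71, -12.5: 73, -10.0: 72, -7.5: 69, -5.0: 73, -2.5: 108, 0.0: 150, 2.5: 140, 5.0: 100, 7.5: 81, 10.0: 77, 12.5: 68, 15.0: 59, 17.5: 53, 20.0: 51, 22.5: 51, 25.0: 51, 27.5: 53, 30.0: 55, 32.5: 56, 35.0: 56, 37.5: 55, 40.0: 54, 42.5: 54, 45.0: 54, 47.5: 55}
pointer cw 0.026 N 0.1 depth 63.0
prof {-60.0: 48, -57.5: 53, -55.0: 60, -52.5: 66, -50.0: 76, -47.5: 85, -45.0: 95, -42.5: 100, -40.0: 101, -37.5: 102, -35.0: 103, -32.5: 104, -30.0: 104, -27.5: 92, -25.0: 78, -22.5: 71, -20.0: 74, -17.5: 82, -15.0: 85, -12.5: 80, -10.0: 76, -7.5: 76, -5.0: 75, -2.5: 70, 0.0: 61, 2.5: 65, 5.0: 78, 7.5: 85, 10.0: 82, 12.5: 73, 15.0: 62, 17.5: 56, 20.0: 54, 22.5: 54, 25.0: 55, 27.5: 57, 30.0: 59, 32.5: 58, 35.0: 58, 37.5: 59, 40.0: 58, 42.5: 58, 45.0: 59, 47.5: 59}
pointer cw 0.026 N 0.1 depth 68.0Traceback (most recent call last):
  File "j.py", line 16, in <module>
    look();s=r.get_state();print(s["clock"],s["opening"].round(3),s["finger_force"])
                                            ^^^^^^^^^^^^^^^^^^
AttributeError: 'float' object has no attribute 'round'
```

```bash
sed -i 's/s\["opening"\].round(3)/s["opening"]/' j.py
python3 -m jog '[{"wx":0,"wy":0,"wz":0,"dx":0,"dy":0,"dz":0,"hand":0},{"wx":0,"wy":0,"wz":0,"dx":0,"dy":0,"dz":0,"hand":0},{"wx":0,"wy":0,"wz":0,"dx":0,"dy":0,"dz":0,"hand":0},{"wx":0,"wy":0,"wz":0,"dx":0,"dy":0,"dz":0,"hand":0},{"wx":0,"wy":0,"wz":0,"dx":0,"dy":0,"dz":0,"hand":0}]'
python3 -m jog '[{"wx":0,"wy":0,"wz":0,"dx":0,"dy":0,"dz":0,"hand":0},{"wx":0,"wy":0,"wz":0,"dx":0,"dy":0,"dz":0,"hand":0}]'
python3 j.py
python3 -m jog '[{"wx":0,"wy":0,"wz":0,"dx":0,"dy":0,"dz":0,"hand":0.35},{"wx":0,"wy":0,"wz":0,"dx":0,"dy":0,"dz":0,"hand":0.35},{"wx":0,"wy":0,"wz":0,"dx":0,"dy":0,"dz":0,"hand":0.35},{"wx":0,"wy":0,"wz":0,"dx":0,"dy":0,"dz":0,"hand":0.42},{"wx":0,"wy":0,"wz":0,"dx":0,"dy":0,"dz":0,"hand":0.42}]'
python3 -m jog '[{"wx":0,"wy":0,"wz":0,"dx":0,"dy":0,"dz":0,"hand":0.5},{"wx":0,"wy":0,"wz":0,"dx":0,"dy":0,"dz":0,"hand":0.5},{"wx":0,"wy":0,"wz":0,"dx":0,"dy":0,"dz":0,"hand":0.5},{"wx":0,"wy":0,"wz":0,"dx":0,"dy":0,"dz":0,"hand":0.5}]'
python3 j.py; python3 -c "
import cv2
from plant import r
im=r.snapshot('scene')[150:250,180:345,::-1];cv2.imwrite('pics/d.png',cv2.resize(im,(792,480),interpolation=2))"
```

```text
clock: 14.05
tool_pos: [0.462, -0.1085, 0.025]
eef_rot: [0.989, -0.148, 0.002, 0.0]
contact_force: [0.8, -0.3, -0.5]
opening: 0.855
finger_force: 0.4
clock: 14.22
tool_pos: [0.4608, -0.1084, 0.0249]
eef_rot: [0.989, -0.148, 0.001, 0.0]
contact_force: [-0.4, 0.3, 0.2]
opening: 0.989
finger_force: 0.0
prof {-60.0: 48, -57.5: 53, -55.0: 60, -52.5: 66, -50.0: 75, -47.5: 86, -45.0: 96, -42.5: 100, -40.0: 101, -37.5: 102, -35.0: 103, -32.5: 105, -30.0: 104, -27.5: 92, -25.0: 78, -22.5: 72, -20.0: 75, -17.5: 81, -15.0: 84, -12.5: 80, -10.0: 77, -7.5: 76, -5.0: 76, -2.5: 69, 0.0: 61, 2.5: 65, 5.0: 77, 7.5: 86, 10.0: 83, 12.5: 73, 15.0: 63, 17.5: 56, 20.0: 53, 22.5: 54, 25.0: 54, 27.5: 56, 30.0: 58, 32.5: 58, 35.0: 58, 37.5: 58, 40.0: 58, 42.5: 58, 45.0: 58, 47.5: 58}
pointer cw 0.026 N 0.1 depth 68.0
14.3167 1.00126132129292 0.0
clock: 14.73
tool_pos: [0.4591, -0.1065, 0.0246]
eef_rot: [0.989, -0.147, -0.001, -0.001]
contact_force: [-1.7, 4.3, 0.1]
opening: 0.645
finger_force: 2.6
clock: 15.07
tool_pos: [0.4585, -0.1079, 0.0246]
eef_rot: [0.989, -0.148, -0.001, 0.0]
contact_force: [-3.9, 2.2, -1.2]
opening: 0.5
finger_force: 4.8
prof {-60.0: 49, -57.5: 54, -55.0: 61, -52.5: 67, -50.0: 75, -47.5: 86, -45.0: 95, -42.5: 100, -40.0: 101, -37.5: 101, -35.0: 103, -32.5: 104, -30.0: 105, -27.5: 103, -25.0: 103, -22.5: 102, -20.0: 95, -17.5: 81, -15.0: 71, -12.5: 72, -10.0: 80, -7.5: 84, -5.0: 81, -2.5: 76, 0.0: 68, 2.5: 63, 5.0: 65, 7.5: 65, 10.0: 63, 12.5: 62, 15.0: 61, 17.5: 56, 20.0: 55, 22.5: 54, 25.0: 55, 27.5: 57, 30.0: 59, 32.5: 59, 35.0: 58, 37.5: 59, 40.0: 58, 42.5: 59, 45.0: 59, 47.5: 58}
pointer cw 0.026 N 0.1 depth 68.0
15.1667 0.5023858508232845 5.031485965009779
```

View pics/d.png

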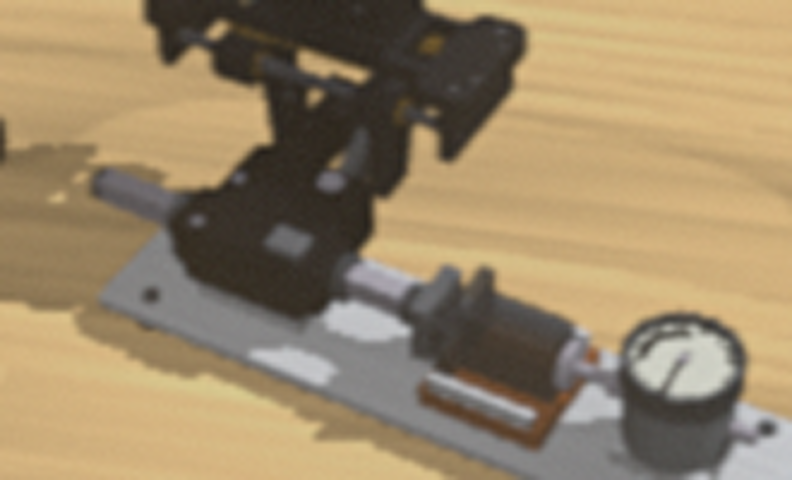

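The jaw (about px 455,300 in the crop) has advanced about 16 mm over two pumps. It is still several mm short of the foot plate (480,290), and the pointer is at zero. The next stroke goes in steps.

```bash
sed -i 's/ys=np.arange(-.06,.05,.0025)/ys=np.arange(-.0275,.0126,.0025)/; s/(ys\*1e3).round(1)\[::1\].tolist()/(ys*1e3).round(0).astype(int).tolist()/' j.py
python3 -m jog '[{"wx":0,"wy":0,"wz":0,"dx":0,"dy":0,"dz":0,"hand":0},{"wx":0,"wy":0,"wz":0,"dx":0,"dy":0,"dz":0,"hand":0},{"wx":0,"wy":0,"wz":0,"dx":0,"dy":0,"dz":0,"hand":0},{"wx":0,"wy":0,"wz":0,"dx":0,"dy":0,"dz":0,"hand":0},{"wx":0,"wy":0,"wz":0,"dx":0,"dy":0,"dz":0,"hand":0}]'
python3 -m jog '[{"wx":0,"wy":0,"wz":0,"dx":0,"dy":0,"dz":0,"hand":0},{"wx":0,"wy":0,"wz":0,"dx":0,"dy":0,"dz":0,"hand":0},{"wx":0,"wy":0,"wz":0,"dx":0,"dy":0,"dz":0,"hand":0}]'
python3 -m jog '[{"wx":0,"wy":0,"wz":0,"dx":0,"dy":0,"dz":0,"hand":0.3},{"wx":0,"wy":0,"wz":0,"dx":0,"dy":0,"dz":0,"hand":0.3},{"wx":0,"wy":0,"wz":0,"dx":0,"dy":0,"dz":0,"hand":0.3},{"wx":0,"wy":0,"wz":0,"dx":0,"dy":0,"dz":0,"hand":0.34},{"wx":0,"wy":0,"wz":0,"dx":0,"dy":0,"dz":0,"hand":0.34}]'
python3 -m jog '[{"wx":0,"wy":0,"wz":0,"dx":0,"dy":0,"dz":0,"hand":0.38},{"wx":0,"wy":0,"wz":0,"dx":0,"dy":0,"dz":0,"hand":0.38},{"wx":0,"wy":0,"wz":0,"dx":0,"dy":0,"dz":0,"hand":0.38}]'
python3 j.py
python3 -m jog '[{"wx":0,"wy":0,"wz":0,"dx":0,"dy":0,"dz":0,"hand":0.42},{"wx":0,"wy":0,"wz":0,"dx":0,"dy":0,"dz":0,"hand":0.42},{"wx":0,"wy":0,"wz":0,"dx":0,"dy":0,"dz":0,"hand":0.42}]'
python3 j.py
```

```text
clock: 15.63
tool_pos: [0.462, -0.1085, 0.025]
eef_rot: [0.989, -0.148, 0.002, 0.0]
contact_force: [1.2, -0.3, 0.3]
opening: 0.856
finger_force: 0.4
clock: 15.88
tool_pos: [0.46, -0.1082, 0.0248]
eef_rot: [0.989, -0.148, 0.0, 0.0]
contact_force: [0.5, -0.3, 0.8]
opening: 0.999
finger_force: 0.0
clock: 16.3
tool_pos: [0.4591, -0.1066, 0.0246]
eef_rot: [0.989, -0.147, -0.001, -0.001]
contact_force: [-1.5, 4.5, 0.0]
opening: 0.669
finger_force: 1.9
clock: 16.55
tool_pos: [0.459, -0.1065, 0.0246]
eef_rot: [0.989, -0.147, -0.001, -0.001]
contact_force: [-1.9, 5.8, -1.0]
opening: 0.618
finger_force: 2.4
prof {-28: 103, -25: 103, -23: 104, -20: 105, -18: 106, -15: 94, -13: 79, -10: 71, -8: 77, -5: 82, -3: 86, 0: 83, 2: 73, 5: 65, 7: 64, 10: 62, 12: 58}
pointer cw 0.026 N 0.1 depth 68.0
16.65 0.6191838741995602 2.444808525033295
clock: 16.9
tool_pos: [0.4589, -0.1063, 0.0246]
eef_rot: [0.989, -0.147, -0.001, -0.001]
contact_force: [-2.0, 5.0, -0.2]
opening: 0.576
finger_force: 2.5
prof {-28: 103, -25: 103, -23: 104, -20: 105, -18: 106, -15: 97, -13: 83, -10: 72, -8: 72, -5: 80, -3: 86, 0: 84, 2: 74, 5: 67, 7: 64, 10: 61, 12: 57}
pointer cw 0.026 N 0.1 depth 68.0
17.0 0.5816592980211708 2.485483568161726
```

```bash
python3 -m jog '[{"wx":0,"wy":0,"wz":0,"dx":0,"dy":0,"dz":0,"hand":0.46},{"wx":0,"wy":0,"wz":0,"dx":0,"dy":0,"dz":0,"hand":0.46},{"wx":0,"wy":0,"wz":0,"dx":0,"dy":0,"dz":0,"hand":0.46}]'
python3 j.py
python3 -m jog '[{"wx":0,"wy":0,"wz":0,"dx":0,"dy":0,"dz":0,"hand":0.49},{"wx":0,"wy":0,"wz":0,"dx":0,"dy":0,"dz":0,"hand":0.49},{"wx":0,"wy":0,"wz":0,"dx":0,"dy":0,"dz":0,"hand":0.49}]'
python3 j.py
```

```text
clock: 17.25
tool_pos: [0.459, -0.1064, 0.0246]
eef_rot: [0.989, -0.147, -0.001, -0.001]
contact_force: [-1.9, 5.2, 0.8]
opening: 0.541
finger_force: 2.7
prof {-28: 103, -25: 103, -23: 104, -20: 105, -18: 106, -15: 101, -13: 90, -10: 75, -8: 69, -5: 76, -3: 85, 0: 85, 2: 78, 5: 68, 7: 64, 10: 62, 12: 57}
pointer cw 0.026 N 0.1 depth 68.0
17.35 0.5429490504649905 2.690480837918585
clock: 17.6
tool_pos: [0.4587, -0.1075, 0.0246]
eef_rot: [0.989, -0.148, -0.001, 0.0]
contact_force: [-3.9, 3.1, -0.3]
opening: 0.509
finger_force: 4.2
prof {-28: 103, -25: 103, -23: 104, -20: 105, -18: 107, -15: 104, -13: 94, -10: 81, -8: 72, -5: 75, -3: 83, 0: 84, 2: 79, 5: 72, 7: 66, 10: 63, 12: 58}
pointer cw 0.026 N 0.1 depth 68.0
17.7 0.5087226157492176 4.169665384688415
```

```bash
python3 -m jog '[{"wx":0,"wy":0,"wz":0,"dx":0,"dy":0,"dz":0,"hand":0.51},{"wx":0,"wy":0,"wz":0,"dx":0,"dy":0,"dz":0,"hand":0.51},{"wx":0,"wy":0,"wz":0,"dx":0,"dy":0,"dz":0,"hand":0.51}]'
python3 j.py
python3 -m jog '[{"wx":0,"wy":0,"wz":0,"dx":0,"dy":0,"dz":0,"hand":0},{"wx":0,"wy":0,"wz":0,"dx":0,"dy":0,"dz":0,"hand":0},{"wx":0,"wy":0,"wz":0,"dx":0,"dy":0,"dz":0,"hand":0},{"wx":0,"wy":0,"wz":0,"dx":0,"dy":0,"dz":0,"hand":0},{"wx":0,"wy":0,"wz":0,"dx":0,"dy":0,"dz":0,"hand":0}]'
python3 -m jog '[{"wx":0,"wy":0,"wz":0,"dx":0,"dy":0,"dz":0,"hand":0},{"wx":0,"wy":0,"wz":0,"dx":0,"dy":0,"dz":0,"hand":0},{"wx":0,"wy":0,"wz":0,"dx":0,"dy":0,"dz":0,"hand":0}]'
python3 j.py
python3 -m jog '[{"wx":0,"wy":0,"wz":0,"dx":0,"dy":0,"dz":0,"hand":0.3},{"wx":0,"wy":0,"wz":0,"dx":0,"dy":0,"dz":0,"hand":0.3},{"wx":0,"wy":0,"wz":0,"dx":0,"dy":0,"dz":0,"hand":0.3},{"wx":0,"wy":0,"wz":0,"dx":0,"dy":0,"dz":0,"hand":0.3},{"wx":0,"wy":0,"wz":0,"dx":0,"dy":0,"dz":0,"hand":0.3}]'
python3 j.py
```

```text
clock: 17.95
tool_pos: [0.4585, -0.1083, 0.0246]
eef_rot: [0.989, -0.148, -0.001, 0.0]
contact_force: [-5.2, 0.9, -1.4]
opening: 0.492
finger_force: 8.3
prof {-28: 103, -25: 103, -23: 103, -20: 104, -18: 107, -15: 104, -13: 96, -10: 84, -8: 73, -5: 73, -3: 82, 0: 85, 2: 82, 5: 75, 7: 66, 10: 64, 12: 60}
pointer cw 0.279 N 1.3 depth 62.0
18.05 0.49075568703873973 8.274866439169273
clock: 18.47
tool_pos: [0.4621, -0.1086, 0.025]
eef_rot: [0.989, -0.148, 0.002, 0.0]
contact_force: [0.8, 0.1, 0.0]
opening: 0.845
finger_force: 0.5
clock: 18.72
tool_pos: [0.4601, -0.1082, 0.0248]
eef_rot: [0.989, -0.148, 0.0, 0.0]
contact_force: [0.7, -0.2, -0.3]
opening: 1.001
finger_force: 0.0
prof {-28: 103, -25: 103, -23: 104, -20: 104, -18: 107, -15: 103, -13: 96, -10: 83, -8: 71, -5: 73, -3: 83, 0: 84, 2: 83, 5: 75, 7: 67, 10: 65, 12: 61}
pointer cw 0.279 N 1.3 depth 60.0
18.8167 0.9993971091638623 0.0
clock: 19.23
tool_pos: [0.4585, -0.1051, 0.0246]
eef_rot: [0.989, -0.146, -0.002, -0.001]
contact_force: [-1.4, 6.9, 0.8]
opening: 0.702
finger_force: 2.8
prof {-28: 103, -25: 103, -23: 103, -20: 105, -18: 106, -15: 105, -13: 103, -10: 96, -8: 81, -5: 71, -3: 77, 0: 84, 2: 84, 5: 83, 7: 72, 10: 66, 12: 64}
pointer cw 1.169 N 5.6 depth 70.0
19.3333 0.6972565728066726 2.770703262758616
```

```bash
python3 -m jog '[{"wx":0,"wy":0,"wz":0,"dx":0.0035,"dy":0.0115,"dz":0,"hand":0.34},{"wx":0,"wy":0,"wz":0,"dx":0,"dy":0,"dz":0,"hand":0.36},{"wx":0,"wy":0,"wz":0,"dx":0,"dy":0,"dz":0,"hand":0.37},{"wx":0,"wy":0,"wz":0,"dx":0,"dy":0,"dz":0,"hand":0.37}]'
python3 j.py
```

```text
clock: 19.67
tool_pos: [0.4598, -0.1024, 0.0245]
eef_rot: [0.989, -0.146, -0.001, -0.001]
contact_force: [-0.4, 6.0, 0.8]
opening: 0.629
finger_force: 2.9
prof {-28: 103, -25: 103, -23: 103, -20: 104, -18: 106, -15: 105, -13: 103, -10: 96, -8: 80, -5: 71, -3: 78, 0: 83, 2: 84, 5: 82, 7: 70, 10: 65, 12: 63}
pointer cw 1.196 N 5.7 depth 72.0
19.7667 0.6262012420823123 2.9251373264722247
```

```bash
python3 -m jog '[{"wx":0,"wy":0,"wz":0,"dx":0,"dy":0,"dz":0,"hand":0.39},{"wx":0,"wy":0,"wz":0,"dx":0,"dy":0,"dz":0,"hand":0.39},{"wx":0,"wy":0,"wz":0,"dx":0,"dy":0,"dz":0,"hand":0.39}]'
python3 j.py
python3 -m jog '[{"wx":0,"wy":0,"wz":0,"dx":0,"dy":0,"dz":0,"hand":0.41},{"wx":0,"wy":0,"wz":0,"dx":0,"dy":0,"dz":0,"hand":0.41},{"wx":0,"wy":0,"wz":0,"dx":0,"dy":0,"dz":0,"hand":0.41}]'
python3 j.py
```

```text
clock: 20.02
tool_pos: [0.4595, -0.1032, 0.0245]
eef_rot: [0.989, -0.147, -0.002, -0.001]
contact_force: [-2.7, 5.6, 0.1]
opening: 0.613
finger_force: 4.0
prof {-28: 103, -25: 103, -23: 103, -20: 104, -18: 106, -15: 105, -13: 103, -10: 98, -8: 85, -5: 73, -3: 73, 0: 81, 2: 84, 5: 84, 7: 74, 10: 66, 12: 64}
pointer cw 1.518 N 7.3 depth 54.0
20.1167 0.6126667950351941 4.021629783965182
clock: 20.37
tool_pos: [0.4593, -0.104, 0.0245]
eef_rot: [0.989, -0.147, -0.002, -0.0]
contact_force: [-2.6, 4.1, -0.6]
opening: 0.589
finger_force: 6.6
prof {-28: 103, -25: 103, -23: 104, -20: 104, -18: 106, -15: 104, -13: 103, -10: 99, -8: 86, -5: 73, -3: 71, 0: 78, 2: 85, 5: 85, 7: 77, 10: 67, 12: 64}
pointer cw 1.737 N 8.3 depth 56.0
20.4667 0.5871037348343925 6.628555222414434
```

```bash
python3 -m jog '[{"wx":0,"wy":0,"wz":0,"dx":0,"dy":0,"dz":0,"hand":0.435},{"wx":0,"wy":0,"wz":0,"dx":0,"dy":0,"dz":0,"hand":0.435},{"wx":0,"wy":0,"wz":0,"dx":0,"dy":0,"dz":0,"hand":0.435}]'
python3 j.py
python3 -m jog '[{"wx":0,"wy":0,"wz":0,"dx":0,"dy":0,"dz":0,"hand":0.435},{"wx":0,"wy":0,"wz":0,"dx":0,"dy":0,"dz":0,"hand":0.435},{"wx":0,"wy":0,"wz":0,"dx":0,"dy":0,"dz":0,"hand":0.435},{"wx":0,"wy":0,"wz":0,"dx":0,"dy":0,"dz":0,"hand":0.435},{"wx":0,"wy":0,"wz":0,"dx":0,"dy":0,"dz":0,"hand":0.435}]'
python3 j.py; python3 -c "
from h import *
im=r.snapshot('scene')[:,:,::-1].copy();cv2.imwrite('pics/f.png',np.hstack([cv2.resize(im[150:250,180:345],(495,300),interpolation=2),dial('scene',im,300)]))"
```

```text
clock: 20.72
tool_pos: [0.459, -0.105, 0.0245]
eef_rot: [0.989, -0.148, -0.002, 0.0]
contact_force: [-4.7, 1.6, -0.3]
opening: 0.565
finger_force: 9.6
prof {-28: 103, -25: 103, -23: 104, -20: 104, -18: 106, -15: 104, -13: 104, -10: 103, -8: 96, -5: 80, -3: 71, 0: 76, 2: 84, 5: 86, 7: 79, 10: 69, 12: 65}
pointer cw 2.103 N 10.1 depth 68.0
20.8167 0.5680956726880667 9.644360316451639
clock: 21.23
tool_pos: [0.459, -0.105, 0.0245]
eef_rot: [0.989, -0.148, -0.002, 0.0]
contact_force: [-4.9, 2.8, -1.0]
opening: 0.567
finger_force: 9.6
prof {-28: 103, -25: 103, -23: 103, -20: 104, -18: 106, -15: 104, -13: 104, -10: 104, -8: 95, -5: 79, -3: 71, 0: 78, 2: 83, 5: 86, 7: 79, 10: 69, 12: 65}
pointer cw 2.103 N 10.1 depth 68.0
21.3333 0.5643865743721909 9.641857368405908
```

View pics/f.png

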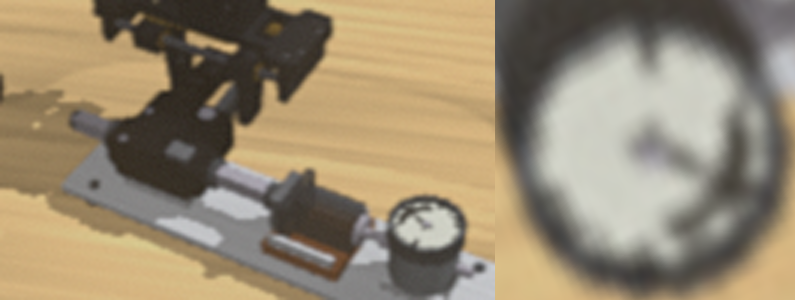

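The jaw is closed on the foot plate. The pointer stands mid-arc (right crop, about 720,180), the zero mark is at the jig +x direction (650,45), and the grip is balanced at 9.6 N.

```bash
python3 -c "
from plant import r;print(r.finish_job())"
```

```text
the job is handed in; nothing more can be done
None
```

The job is handed in: the bezel is zeroed to within about 0.03 rad, the jaw is closed on the foot plate, and the gripper holds trigger and grip with the pointer steady at about 10 N, mid-arc, at 21 s.

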